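Pack away tested power modules in a bail-arm tote

TASK

Make the test bench dead by pressing its red mushroom stop until it stays down, then put every power module from the test mat into the black bail-arm tote. With all modules in, swing both bails fully in across the tote and stack the grey parts tray upright, squarely and centrally on the two bail bars, long side along the tote's long side; only then turn the mushroom clockwise until it has come fully up again. Leave the meter, solder spool, screwdriver and iron stand where they are.

Things in the scene. Friction and masses are not known exactly. Their poses are not given: they have to be found in the camera images.
- tote: black open tote fixed to the bench, outside 200 (x) x 220 (y) x 70 (z) mm, walls and floor 6 mm; origin at the centre of its underside, z up, y along its long side towards the left bail. Pivot lugs on the long walls reach 85 mm height. Room for four modules lying flat, two by two, long sides along the tote's x
- bail_left (a joint): hinge of the bail at the tote's +y end, rad: 0 fully out (bar beyond the tote's end, 0.2 rad below level), growing as it swings up and over to the middle; 3.34 (stop) fully in, bar across the opening, level with the pivots. Axis parallel to the tote's x through tote-frame y = +95, z = 80 mm; bar 58 mm from it. Stays where it is left; 1.5 N at the bar moves it. Starts at 0 to 0.4
- bail_right (a joint): hinge of the bail at the tote's -y end, rad: 0 fully out (bar beyond the tote's end, 0.2 rad below level), growing as it swings up and over to the middle; 3.34 (stop) fully in, bar across the opening, level with the pivots. Axis parallel to the tote's x through tote-frame y = -95, z = 80 mm; bar 58 mm from it. Stays where it is left; 1.5 N at the bar moves it. Starts at 0 to 0.4
- bail_left_bar (a point): middle of the left bail's crossbar, on the bar's axis (a round steel bar 12 mm thick and 216 mm long, parallel to the tote's x, with a red 70 mm sleeve, 13 mm thick, in its middle); it turns in the grip as the bail swings
- bail_right_bar (a point): middle of the right bail's crossbar, on the bar's axis (a round steel bar 12 mm thick and 216 mm long, parallel to the tote's x, with a red 70 mm sleeve, 13 mm thick, in its middle); it turns in the grip as the bail swings
- tray: grey open parts tray, 150 (x) x 190 (y) x 45 (z) mm, 0.25 to 0.5 kg, contents fixed in it; origin at the centre of its flat underside, z up. A wall 14 mm thick stands along its y through the centre; its middle 100 mm, blue on top, rises to 80 mm above the underside: pinch it there, across x. Stacked on the swung-in bails its underside is 86 mm above the tote's
- module1: open-frame power module, a plain block 80 (x) x 44 (y) x 36 (z) mm, 0.15 to 0.3 kg: aluminium U-bracket (its sides are the 80 mm long faces), green board, yellow transformer. Origin at the centre of its underside, z up. Grip it across the 44 mm. Starts upright on the green mat; 2 or 3 of the four modules are present, the others absent
- module2: open-frame power module, a plain block 80 (x) x 44 (y) x 36 (z) mm, 0.15 to 0.3 kg: aluminium U-bracket (its sides are the 80 mm long faces), green board, yellow transformer. Origin at the centre of its underside, z up. Grip it across the 44 mm. Starts upright on the green mat; 2 or 3 of the four modules are present, the others absent
- module3: open-frame power module, a plain block 80 (x) x 44 (y) x 36 (z) mm, 0.15 to 0.3 kg: aluminium U-bracket (its sides are the 80 mm long faces), green board, yellow transformer. Origin at the centre of its underside, z up. Grip it across the 44 mm. Starts upright on the green mat; 2 or 3 of the four modules are present, the others absent
- module4: open-frame power module, a plain block 80 (x) x 44 (y) x 36 (z) mm, 0.15 to 0.3 kg: aluminium U-bracket (its sides are the 80 mm long faces), green board, yellow transformer. Origin at the centre of its underside, z up. Grip it across the 44 mm. Starts upright on the green mat; 2 or 3 of the four modules are present, the others absent
- stop_top (a point): centre of the flat top of the red mushroom head (round, 44 mm across, 24 mm thick) of the bench stop, on a 20 mm thick stem over a yellow box 72 x 72 x 55 mm fixed to the bench; when up, its top is 99 mm above the bench, with a 20 mm gap under the head. Grip the head across its rim from above, in any direction
- stop_stem (a joint): how far the mushroom is pressed down, m: 0 up, 0.0085 fully down (7 to 9 N press it). It stays down where it is left
- stop_knob (a joint): how far the mushroom head is turned clockwise seen from above, rad: 0 at the start, stop at 1.0. A cam inside makes the pressed head rise evenly as it is turned, 8.5 mm over the whole turn; let the hand rise with it. It stays where it is left
- meter: yellow and black multimeter lying on the bench, 85 x 175 x 34 mm; bystander, leave alone
- spool: blue-flanged solder spool, 60 mm across, 40 mm high; bystander, leave alone
- driver: red-handled screwdriver lying on the bench; bystander, leave alone
- iron_stand: soldering iron in its coil stand, base 100 x 75 mm, about 110 mm high, fixed to the bench; bystander
Not all that is in view belongs to the job. Of the things that look like the part that bears stop_top, the smaller one is meant.

How it is judged:
By the outcome, as a careful person would: the job done as asked, in the order asked, and still so for the second after the job is handed in, with the robot touching nothing.
Of module1, module2, module3, module4 only 2 to 3 are there at a start; the rules pass over those that are not, and their reading is None.
At some moment in a run one of module1, module2, module3, module4 may be knocked a few centimetres aside while the robot is not near it.
Once in a run the grip may slacken for a moment while it holds something.
It also fails if it takes over 208 s, if anything falls off the work surface, if the arm or the gripper's body presses on something with over 40 N, if the wrist force passes 120 N, or if a joint passes its speed limit or range.

ROBOT

A 6-joint arm with a two-finger parallel gripper is mounted at the origin on the work surface. World frame = base frame: x ahead of the robot, y to its left, z up, the work surface at z = 0. Lengths are in m, angles in rad, forces in N, time in s.
With the tool pointing down it reaches from about 0.25 to 0.775 m from the base axis. Payload 4 kg.
Tool frame: the origin (TCP) lies between the finger pads; the fingertips stand 14 mm ahead of it and the grasp point (between the pads) lies 5 mm behind it (tip_reach is the distance from the TCP to the fingertips, in m); z points along the fingers, y is the line along which they close (so a half turn about z gives the same grasp; the last joint's range is limited). The gripper opens to 94 mm and grips with 3 to 60 N. Pads are 16 mm wide; open, the fingers measure 119 mm over their backs; the gripper's body (75 mm by 177 mm) begins 78 mm behind the grasp point.
Start: joints at [-1.335, 0.087, 1.371, -0, 1.684, -0.103], TCP at [0.183, -0.519, 0.22] pointing down, gripper open.
Joint ranges: [-3.1, 3.1], [-0.76, 2.03], [0.27, 2.55], [-1.08, 4.22], [0.17, 2.65], [-2.57, 2.57]. Speed limits (rad/s): [2.79, 2.79, 3.14, 3.14, 3.14, 3.14].

INTERFACE

Orientations are given as [roll, pitch, yaw] about the fixed x, y, z axes, in that order (R = Rz(yaw) Ry(pitch) Rx(roll)).
In Python, from bench import * gives the robot as it stands. The module is installed in compiled form; this text tells all that it offers.
- The arm moves only by the tool servo_tool, never from a script. Its argument "targets" is a list of rows, each a list of 4 numbers: the shift along the tool's x, y, z in cm, then the turn about the tool's z in degrees. A call has 1 to 8 rows; each row is the pose to reach, as a shift and turn from the pose commanded when the call began, along the tool's axes at that moment; what a row does not reach only later rows make up. A row lasts 1/8 s, in which the tool goes at most 62.5 mm and 10.7 degrees, less where a joint would pass 70% of its speed; a pose out of reach is approached as far as the arm can. A call with a gripper value outside its range is refused whole. "claw" is the closure in counts, from 0 (fully open) to 255 (shut), set as the call begins (left out, the last holds). The fingers move at their own pace and stop on an object; the grip force is fixed at half the most. Time passes only in rows, so rows that repeat a pose let the fingers close. It gives the time, the measured TCP pose, the force, the opening and the grip force at its end, in the units of the state.
- get_obs(): the state, without advancing time (a new reading comes with each control period).
- snapshot(name): name is "scene" or "top"; returns the picture (400x640x3 uint8, blue, green, red); there is no depth.
- camera_model(name): a dict with "camera_matrix" (3x3 intrinsics, pixels), "k1" (the pictures are not rectified: a ray, as slopes to the right and down, at radius r is drawn at 1 + k1 r^2 times it, then the intrinsics apply), "camera_from_world" (4x4, takes a point from world to camera coordinates). Camera axes: x right, y up, looking along -z (the intrinsics and any distortion apply to the point x, -y, -z); pixel columns grow to the right and rows downward; lengths in m; the calibration is good to about 2 mm. A picture is of the moment at which its call begins. camera_model takes no time and is no camera call.
- close_job(): hands the job in; it is judged then, once.
The state is a dict: "time": time; "joint_positions": joint angles; "qvel": joint speeds; "joint_torque": joint torques, N m; "tool_pos": TCP position; "ee_rot": TCP orientation; "wrist_force": force on the tool from outside, world axes, zero at the start; "wrist_torque": the same for the moment, N m; "width": finger opening in m; "finger_force": force on a finger pad.
Only numpy, scipy, OpenCV 4.12 (cv2) and the standard library are available. Lean on these libraries where they do the work, as an engineer would, in place of code of your own. Each camera call takes 0.05 s, during which the arm holds its last target. There are 200 camera calls.

## Working session

There is one attempt and no reset: what is moved stays moved. The work goes in short steps, Python scripts to look and compute and a tool call to move; the robot and the scene stay as the last step left them, time stands still between calls to the robot, and variables do not carry over. Pictures are saved under pics/ and viewed, at most 14 in all, crops included, and the job is handed in when it is done.

Besides the shell and the picture viewer there is one more tool, called after "Request:" as name(argument=value, ...), one argument or row to a line, values as JSON. servo_tool: Moves the arm, as the interface text tells. Its arguments: {"type":"object","properties":{"targets":{"type":"array"},"claw":{"type":"number"}},"required":["targets"]}

```bash
mkdir -p pics; cat > h.py <<'E'
from bench import *
import numpy as np, cv2
def ray(cam,u,v):
    m=camera_model(cam);K=np.array(m["camera_matrix"]);k=m["k1"];T=np.array(m["camera_from_world"])
    d=np.array([(u-K[0,2])/K[0,0],(v-K[1,2])/K[1,1]]);s=d.copy()
    for _ in range(30): s=d/(1+k*(s@s))
    R=T[:3,:3];return -R.T@T[:3,3], R.T@np.array([s[0],-s[1],-1])
def onz(cam,u,v,z):
    c,d=ray(cam,u,v);return c+d*(z-c[2])/d[2]
def proj(cam,p):
    m=camera_model(cam);K=np.array(m["camera_matrix"]);T=np.array(m["camera_from_world"])
    q=T[:3,:3]@np.array(p)+T[:3,3];s=np.array([q[0],-q[1]])/-q[2];s=s*(1+m["k1"]*(s@s))
    return K[0,0]*s[0]+K[0,2],K[1,1]*s[1]+K[1,2]
def two(a,b,A="scene",B="top"):
    c1,d1=ray(A,*a);c2,d2=ray(B,*b)
    t=np.linalg.lstsq(np.c_[d1,-d2],c2-c1,rcond=None)[0]
    p=c1+d1*t[0];q=c2+d2*t[1];return (p+q)/2,np.linalg.norm(p-q)
E
python3 - <<'E'
from h import *
for n in("scene","top"):
    cv2.imwrite(f"pics/{n}0.png",snapshot(n)); m=camera_model(n);print(n,ray(n,320,200),m["k1"])
o=get_obs();print(o)
E
```

```text
scene (array([1.35403015, 0.14137486, 0.88193998]), array([-0.72738395, -0.11462029, -0.6765982 ])) -0.0017172152461107234
top (array([ 0.40447467, -0.00505876,  0.94557453]), array([ 0.15575527,  0.00391262, -0.98791071])) -0.015110959423477214
{'time': 0.1, 'joint_positions': array([-1.33508134e+00,  8.78796310e-02,  1.37204474e+00, -2.88339719e-05,
        1.68361480e+00, -1.03116775e-01]), 'qvel': array([ 0.00054005, -0.00065567, -0.00331801,  0.00113945,  0.00166889,
        0.00136252]), 'joint_torque': array([ 9.80891127e-04, -3.41253841e+01, -3.03300583e+01,  7.20105437e-02,
        3.04255367e-02, -9.60844545e-05]), 'tool_pos': array([ 0.18268337, -0.51829359,  0.21845162]), 'ee_rot': array([-3.13965353e+00, -1.71858330e-04,  3.38828375e-01]), 'wrist_force': array([ 0.04564423, -0.330991  , -0.20340208]), 'wrist_torque': array([-0.06914894,  0.03695296, -0.02268493]), 'finger_force': 0.0, 'width': 0.0935815499701795}
```

View pics/scene0.png

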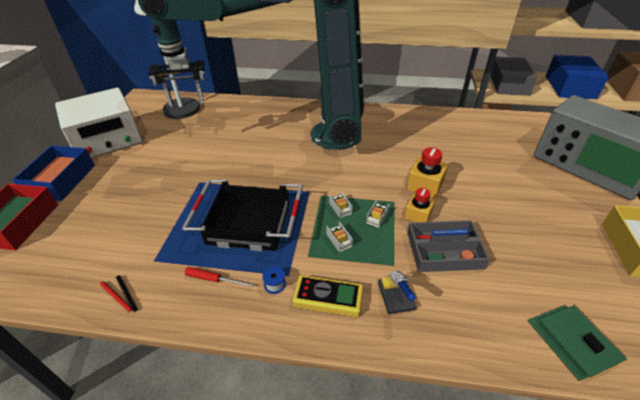

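View pics/top0.png

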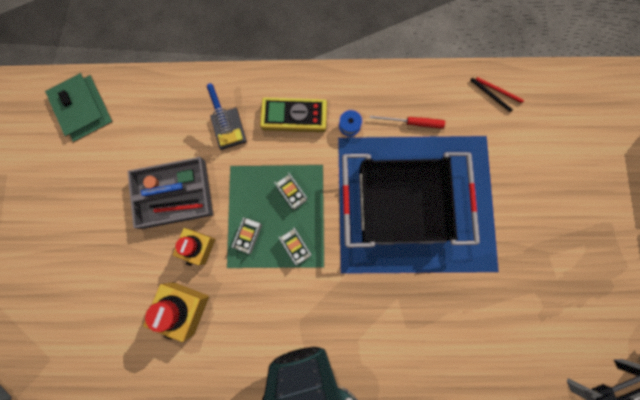

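Three modules show on the mat (top view: (246,235), (290,190), (294,246)). Two red mushrooms on yellow boxes: (186,246) small and (160,316) large. The smaller one at (186,246) is meant. The tote is at (408,200), its bail sleeves at (346,199) and (473,197), and the tray at (170,192). I'll confirm with an enlarged crop and take measurements.

```bash
python3 - <<'E'
from h import *
im=snapshot("top");cv2.imwrite("pics/t1.png",im);sc=cv2.imread("pics/scene0.png")
cv2.imwrite("pics/crop1.png",cv2.resize(im[150:350,120:335],None,fx=3,fy=3,interpolation=cv2.INTER_CUBIC))
def blobs(m,mn):
    n,l,s,c=cv2.connectedComponentsWithStats(m.astype(np.uint8));return [(s[i],c[i],l==i) for i in range(1,n) if s[i,4]>mn]
for n,I in(("top",im),("scene",sc)):
    h=cv2.cvtColor(I,cv2.COLOR_BGR2HSV);H,S,V=cv2.split(h)
    print(n)
    for nm,m,mn in(("red",((H<6)|(H>174))&(S>150)&(V>90),40),("green",(H>55)&(H<90)&(S>70),600),("blue",(H>100)&(H<125)&(S>120)&(V>60),60),("yellow",(H>20)&(H<32)&(S>150)&(V>120),100)):
        for s,c,_ in blobs(m,mn): print(nm,s,c.round(1))
# modules
h=cv2.cvtColor(im,cv2.COLOR_BGR2HSV);H,S,V=cv2.split(h)
m=~((H>50)&(H<95)&(S>60));m[:168]=0;m[265:]=0;m[:,:232]=0;m[:,322:]=0
for s,c,k in blobs(m,150):
    r=cv2.minAreaRect(np.argwhere(k)[:,::-1].astype(np.float32));b=cv2.boxPoints(r)
    print(s,r,onz("top",*c,.036).round(4)); print(np.array([onz("top",*q,.036)[:2] for q in b]).round(4).tolist())
E
```

```text
top
red [476  78  47  24 193] [499.7  89.9]
red [407 117  38  11 302] [425.9 122. ]
red [470 184   6  27 118] [472.5 197.1]
red [343 186   6  27 136] [345.9 198.9]
red [154 204  49   8 181] [179.1 207.4]
red [176 237  20  19 221] [185.9 245.7]
red [145 301  33  31 635] [161.9 315.4]
green [  47   75   64   65 2393] [ 78.6 106.9]
green [ 228  166   95  101 7035] [275.1 214. ]
blue [208  85  12  23 112] [213.3  96. ]
blue [340 111  21  25 381] [350.1 122.1]
blue [ 340  137  157  135 8060] [425.6 211.1]
blue [ 451  156   22   84 1296] [461.1 198.3]
blue [348 158  17  84 838] [354.8 198.5]
blue [141 182  42  14 205] [164.  189.4]
yellow [260  98  67  32 572] [294.3 116.3]
yellow [219 129  23  16 222] [229.8 137.2]
yellow [181 228  28  26 167] [195.9 237.8]
yellow [154 285  21  17 177] [162.9 292.2]
yellow [186 296  13  28 129] [191.8 309.1]
scene
red [422 148  20  18 265] [431.1 156.8]
red [  0 184  46  66 537] [ 19.6 206.7]
red [415 188  15  15 135] [421.9 195.4]
red [193 195  10  15  53] [197.3 202. ]
red [291 200   8  16  64] [294.7 207.5]
red [417 235  14   4  44] [423.3 236.6]
red [
[... 827 characters left out ...]

yellow [381 277  15  12 111] [387.3 282.8]
[274 173  34  37 671] ((290.7702941894531, 190.87838745117188), (34.4093017578125, 20.459583282470703), 54.462318420410156) [0.5711 0.0722 0.036 ]
[[0.5933, 0.1192], [0.6239, 0.0769], [0.5509, 0.026], [0.521, 0.0679]]
[232 217  30  38 735] ((246.10308837890625, 235.23194885253906), (22.04131317138672, 34.53378677368164), 21.037513732910156) [0.4605 0.1829 0.036 ]
[[0.4311, 0.2235], [0.5112, 0.1948], [0.4908, 0.1426], [0.4114, 0.1719]]
[278 227  34  38 699] ((294.7019958496094, 246.31979370117188), (34.48704528808594, 20.87022590637207), 57.72435760498047) [0.4326 0.0618 0.036 ]
[[0.4551, 0.1069], [0.4825, 0.0631], [0.4104, 0.0176], [0.3837, 0.061]]
```

View pics/crop1.png

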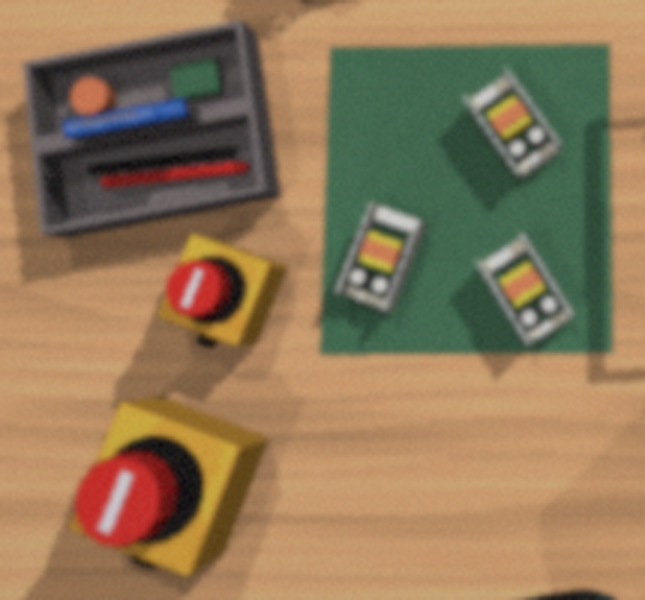

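The crop confirms it: the smaller stop is at top (186,246), with the larger decoy at (160,316). The tray's blue handle runs roughly along the image's horizontal at (164,189).

```bash
python3 - <<'E'
from h import *
im=cv2.imread("pics/t1.png");sc=cv2.imread("pics/scene0.png")
print("stop two",two((421.9,195.4),(185.9,245.7)),"onz top .099",onz("top",185.5,245.7,.093),onz("scene",421.9,195,.09), "width",onz("top",176,246,.099)-onz("top",196,246,.099))
print("sleeveL",two((294.7,207.5),(345.9,198.9)),"R",two((197.3,202),(472.5,197.1)))
print("blue handle",two((451.2,231.8),(164,189.4)),onz("top",164,189.4,.08))
for u,v,a in((290.4,190.5,0),(246.5,235,0),(294.5,246,0)): print("mod",onz("top",u,v,.018).round(4))
h=cv2.cvtColor(im,cv2.COLOR_BGR2HSV);H,S,V=cv2.split(h)
def big(m,x0,x1,y0,y1):
    z=np.zeros(m.shape,np.uint8);z[y0:y1,x0:x1]=m[y0:y1,x0:x1]
    n,l,s,c=cv2.connectedComponentsWithStats(z);i=1+np.argmax(s[1:,4]);return l==i
def rect(k,z):
    cs,_=cv2.findContours(k.astype(np.uint8),0,2);cc=max(cs,key=cv2.contourArea)
    w=np.array([onz("top",*p[0],z)[:2] for p in cc]).astype(np.float32);r=cv2.minAreaRect(w*1000);return r
k=big((V<60),350,470,140,260);print("tote",rect(k,.07))
k=big((S<90)&(V<140),120,218,148,235);print("tray",rect(k,.045))
k=big((H>100)&(H<125)&(S>110),138,187,178,200);print("handle",rect(k,.08))
for b in((271,312,170,215),(229,265,214,258),(275,315,225,268)):
    k=big(~((H>50)&(H<95)&(S>60)),*b);print("mod",rect(k,.036))
    k=big((H>5)&(H<32)&(S>110),*b);print("  tf",rect(k,.036))
k=big(((H<6)|(H>174))&(S>150)&(V>90),165,205,230,265);print("mush",rect(k,.099))
E
```

```text
stop two (array([0.43440954, 0.31480314, 0.08311   ]), np.float64(0.0013353626082980912)) onz top .099 [0.43399915 0.3127755  0.093     ] [0.44082808 0.31273069 0.09      ] width [0.00028155 0.0467305  0.        ]
sleeveL (array([ 0.54187101, -0.06325853,  0.08721576]), np.float64(5.514579294670359e-05)) R (array([ 0.5451179 , -0.3682303 ,  0.07647291]), np.float64(0.000611675305608918))
blue handle (array([0.57165472, 0.38538581, 0.07380529]), np.float64(0.009332214033068182)) [0.57061438 0.37757519 0.08      ]
mod [0.5763 0.0749 0.018 ]
mod [0.4625 0.186  0.018 ]
mod [0.434  0.0639 0.018 ]
tote ((539.2086181640625, -210.93685913085938), (213.10702514648438, 226.2147674560547), 0.7237311005592346)
tray ((570.2564086914062, 379.9607849121094), (157.4767303466797, 202.55601501464844), 10.445640563964844)
handle ((570.5728759765625, 383.5965576171875), (18.067935943603516, 100.77006530761719), 11.87340259552002)
mod ((572.2074584960938, 72.43646240234375), (88.6546401977539, 51.895835876464844), 35.351688385009766)
  tf ((577.21044921875, 75.8496322631836), (32.30429458618164, 30.2352352142334), 33.44422912597656)
mod ((461.1240234375, 183.08633422851562), (55.532501220703125, 84.84037780761719), 69.59056091308594)
  tf ((465.4347229003906, 183.06753540039062), (31.912832260131836, 29.60207748413086), 71.50487518310547)
mod ((431.4069519042969, 62.15088653564453), (95.58645629882812, 97.95219421386719), 89.6405029296875)
  tf ((436.95672607421875, 64.09703063964844), (29.48406982421875, 30.70210838317871), 33.28739547729492)
mush ((433.04156494140625, 310.4887390136719), (41.53019332885742, 44.372718811035156), 3.204075813293457)
```

```bash
cat >> h.py <<'E'
def go(x,y,z,yaw=None):
    "shift for servo_tool to world TCP x,y,z, yaw in deg (mod 180)"
    o=get_obs();from scipy.spatial.transform import Rotation as Ro
    R=Ro.from_euler("xyz",o["ee_rot"]).as_matrix();d=R.T@(np.array([x,y,z])-o["tool_pos"])*100
    t=0
    if yaw is not None: t=-(yaw-np.degrees(o["ee_rot"][2])); t=(t+90)%180-90
    print("shift",d.round(2),"turn",round(t,1),"pos",o["tool_pos"].round(4),"yaw",np.degrees(o["ee_rot"][2]).round(1),"q6",o["joint_positions"][5].round(2),"F",o["wrist_force"].round(1),"t",o["time"],"w",round(o["width"],4))
E
python3 - <<'E'
from h import *
print("decoy",two((431.1,156.8),(161.9,315.4)))
go(.434,.313,.14)
E
```

```text
decoy (array([0.28191719, 0.34578991, 0.12150371]), np.float64(0.001663076276305962))
shift [ 51.33 -70.05   7.98] turn 0 pos [ 0.1827 -0.5184  0.2186] yaw 19.4 q6 -0.1 F [-0.   0.1 -0.1] t 0.15 w 0.0939
```

Request:
servo_tool(
  targets=[
    [26,-35,0,0],
    [26,-35,0,0],
    [26,-35,0,0],
    [26,-35,0,0],
    [26,-35,0,0],
    [26,-35,0,0],
    [26,-35,0,0],
    [26,-35,0,0],
  ],
  claw=255,
)

```text
time: 1.15
tool_pos: [0.3124, -0.0982, 0.2195]
ee_rot: [-3.141, -0.001, 0.35]
wrist_force: [-0.1, -0.7, -0.3]
width: 0.0179
finger_force: 0.0
```

Request:
servo_tool(
  targets=[
    [25.3,-35,0,0],
    [25.3,-35,0,0],
    [25.3,-35,0,0],
    [25.3,-35,0,0],
    [25.3,-35,0,0],
    [25.3,-35,0,0],
    [25.3,-35,0,0],
    [25.3,-35,0,0],
  ],
)

```text
time: 2.15
tool_pos: [0.435, 0.3132, 0.217]
ee_rot: [3.141, 0.004, 0.341]
wrist_force: [-0.2, -0.4, -0.2]
width: 0.0005
finger_force: 0.0
```

Request:
servo_tool(
  targets=[
    [0,0,4,0],
    [0,0,8,0],
    [0,0,8,0],
    [0,0,8,0],
  ],
)

```text
time: 2.65
tool_pos: [0.4352, 0.311, 0.1411]
ee_rot: [3.142, -0.002, 0.337]
wrist_force: [0.2, -0.2, 0.8]
width: 0.0002
finger_force: 0.0
```

```bash
python3 - <<'E'
from h import *
go(.434,.313,.122)
E
```

```text
shift [-0.05 -0.22  1.91] turn 0 pos [0.4352 0.311  0.1411] yaw 19.3 q6 1.75 F [ 0.2 -0.2  0.8] t 2.65 w 0.0002
```

Request:
servo_tool(
  targets=[
    [0,-0.2,1.5,0],
    [0,-0.2,2.5,0],
    [0,-0.2,2.8,0],
    [0,-0.2,3.0,0],
    [0,-0.2,3.2,0],
    [0,-0.2,3.2,0],
  ],
)

```text
time: 3.4
tool_pos: [0.4335, 0.3139, 0.1087]
ee_rot: [3.141, -0.001, 0.339]
wrist_force: [-0.9, -1.9, 3.8]
width: 0.0003
finger_force: 2.5
```

Request:
servo_tool(
  targets=[
    [0,0,0.1,0],
    [0,0,0.2,0],
    [0,0,0.3,0],
    [0,0,0.4,0],
    [0,0,0.5,0],
    [0,0,0.5,0],
  ],
)

```text
time: 4.15
tool_pos: [0.4335, 0.314, 0.1047]
ee_rot: [3.141, -0.001, 0.339]
wrist_force: [-2.6, -2.2, 8.5]
width: 0.0003
finger_force: 4.3
```

Request:
servo_tool(
  targets=[
    [0,0,0.1,0],
    [0,0,0.2,0],
    [0,0,0.3,0],
    [0,0,0.3,0],
    [0,0,0.3,0],
  ],
)

```text
time: 4.78
tool_pos: [0.4338, 0.3141, 0.1045]
ee_rot: [3.141, -0.003, 0.339]
wrist_force: [-6.3, -4.2, 19.9]
width: 0.0002
finger_force: 9.4
```

Request:
servo_tool(
  targets=[
    [0,0,-6,0],
    [0,0,-10,0],
    [0,0,-10,0],
    [0,0,-10,0],
  ],
  claw=0,
)

```text
time: 5.28
tool_pos: [0.4327, 0.3136, 0.1981]
ee_rot: [3.141, 0.002, 0.339]
wrist_force: [1.0, -0.7, -0.3]
width: 0.0372
finger_force: 0.0
```

```bash
cat >> h.py <<'E'
def mods():
    im=snapshot("top");h=cv2.cvtColor(im,cv2.COLOR_BGR2HSV);H,S,V=cv2.split(h)
    m=((H>5)&(H<32)&(S>110)&(V>110)).astype(np.uint8);m[:150]=0;m[280:]=0;m[:,:229]=0;m[:,322:]=0
    n,l,s,c=cv2.connectedComponentsWithStats(m)
    for i in range(1,n):
        if s[i,4]>60: print("tf",s[i],onz("top",*c[i],.036).round(4))
    return im
E
python3 - <<'E'
from h import *
cv2.imwrite("pics/t2.png",mods())
print(onz("top",185.9,245.7,.09))
go(.464,.184,.16,-19.5)
go(.464,.184,.02,-19.5)
E
```

```text
tf [ 229  150   93   15 1055] [0.6604 0.1164 0.036 ]
tf [282 182  15  14 140] [0.5781 0.0762 0.036 ]
tf [239 227  15  14 146] [0.4654 0.1829 0.036 ]
tf [287 237  15  16 151] [0.4378 0.0644 0.036 ]
tf [229 269  93  11 899] [0.3661 0.1115 0.036 ]
[0.43409733 0.31294917 0.09      ]
shift [-1.31 13.25  3.74] turn 38.9 pos [0.4324 0.3134 0.1972] yaw 19.4 q6 1.75 F [-0.7 -0.2 -0.3] t 5.325 w 0.0409
shift [-1.26 13.24 17.74] turn 38.9 pos [0.4324 0.3134 0.1972] yaw 19.4 q6 1.75 F [-0.7 -0.2 -0.3] t 5.325 w 0.0409
```

Request:
servo_tool(
  targets=[
    [-1.3,13.2,0,20],
    [-1.3,13.2,3.7,39],
    [-1.3,13.2,3.7,39],
    [-1.3,13.2,3.7,39],
    [-1.3,13.2,3.7,39],
    [-1.3,13.2,3.7,39],
  ],
)

```text
time: 6.08
tool_pos: [0.4644, 0.1851, 0.1614]
ee_rot: [3.14, 0.002, -0.34]
wrist_force: [0.6, 0.7, -0.6]
width: 0.0935
finger_force: 0.0
```

Request:
servo_tool(
  targets=[
    [0,0,6,0],
    [0,0,11,0],
    [0,0,14,0],
    [0,0,14,0],
    [0,0,14,0],
  ],
)

```text
time: 6.7
tool_pos: [0.466, 0.1855, 0.0239]
ee_rot: [-3.14, -0.002, -0.341]
wrist_force: [1.1, 0.1, 0.8]
width: 0.0939
finger_force: 0.0
```

Request:
servo_tool(
  targets=[
    [0,0,0,0],
    [0,0,0,0],
    [0,0,0,0],
    [0,0,0,0],
    [0,0,0,0],
    [0,0,0,0],
  ],
  claw=255,
)

```text
time: 7.45
tool_pos: [0.4649, 0.1848, 0.0224]
ee_rot: [3.141, -0.0, -0.342]
wrist_force: [0.2, -0.7, 0.6]
width: 0.0441
finger_force: 30.0
```

Request:
servo_tool(
  targets=[
    [0,0,-6,0],
    [0,0,-12,0],
    [0,0,-17,0],
    [0,0,-17,0],
    [0,0,-17,0],
  ],
)

```text
time: 8.07
tool_pos: [0.464, 0.1848, 0.1904]
ee_rot: [3.14, 0.003, -0.342]
wrist_force: [0.6, 0.2, -3.2]
width: 0.0437
finger_force: 30.0
```

```bash
python3 - <<'E'
from h import *
go(.589,-.265,.18,.6)
E
```

```text
shift [26.86 38.18  1.04] turn -20.2 pos [0.464  0.1848 0.1904] yaw -19.6 q6 2.18 F [ 0.6  0.2 -3.2] t 8.075 w 0.0437
```

Request:
servo_tool(
  targets=[
    [26.9,38.2,0,-20.2],
    [26.9,38.2,0,-20.2],
    [26.9,38.2,0,-20.2],
    [26.9,38.2,0,-20.2],
    [26.9,38.2,0,-20.2],
    [26.9,38.2,0,-20.2],
    [26.9,38.2,0,-20.2],
    [26.9,38.2,0,-20.2],
  ],
)

```text
time: 9.07
tool_pos: [0.5889, -0.2671, 0.1875]
ee_rot: [-3.138, 0.007, 0.009]
wrist_force: [0.1, 0.9, -2.0]
width: 0.0436
finger_force: 30.0
```

Request:
servo_tool(
  targets=[
    [0,0,0,0],
    [0,0,0,0],
    [0,0,0,0],
    [0,0,0,0],
  ],
)

```text
time: 9.57
tool_pos: [0.5903, -0.2637, 0.1927]
ee_rot: [-3.142, -0.0, 0.012]
wrist_force: [0.1, -0.9, -3.3]
width: 0.0436
finger_force: 30.0
```

```bash
python3 - <<'E'
from h import *
im=snapshot("top")
cv2.imwrite("pics/p1.png",im)
go(.589,-.265,.03,.6)
E
```

```text
shift [-0.15  0.1  16.29] turn 0.1 pos [ 0.5904 -0.2639  0.1929] yaw 0.7 q6 1.05 F [-0.  -0.6 -2.2] t 9.625 w 0.0437
```

Request:
servo_tool(
  targets=[
    [-0.1,0.1,6,0],
    [-0.1,0.1,11,0],
    [-0.1,0.1,15,0],
    [-0.1,0.1,16.2,0],
    [-0.1,0.1,16.2,0],
    [-0.1,0.1,16.2,0],
  ],
)

```text
time: 10.38
tool_pos: [0.5907, -0.2666, 0.0326]
ee_rot: [3.139, -0.004, 0.011]
wrist_force: [1.3, 0.2, -1.8]
width: 0.0439
finger_force: 30.0
```

Request:
servo_tool(
  targets=[
    [0,0,0,0],
    [0,0,0,0],
    [0,0,0,0],
  ],
  claw=92,
)

```text
time: 10.75
tool_pos: [0.5897, -0.2663, 0.0312]
ee_rot: [3.141, -0.001, 0.011]
wrist_force: [-0.6, -0.2, 0.4]
width: 0.06
finger_force: 0.0
```

Request:
servo_tool(
  targets=[
    [0,0,-4,0],
    [0,0,-10,0],
    [0,0,-15,0],
    [0,0,-15,0],
    [0,0,-15,0],
  ],
)

```text
time: 11.38
tool_pos: [0.589, -0.266, 0.1798]
ee_rot: [-3.141, 0.001, 0.011]
wrist_force: [-0.7, -0.3, -0.2]
width: 0.0601
finger_force: 0.0
```

```bash
python3 - <<'E'
from h import *
cv2.imwrite("pics/p2.png",mods())
go(.5768,.0755,.175,34)
E
```

```text
tf [229 156  93  10 468] [0.6526 0.123  0.036 ]
tf [282 182  15  15 141] [0.5776 0.0761 0.036 ]
tf [287 237  15  16 151] [0.4374 0.0645 0.036 ]
tf [229 269  93  11 774] [0.3664 0.1027 0.036 ]
shift [ -0.81 -34.13   0.4 ] turn -33.4 pos [ 0.5885 -0.2657  0.1785] yaw 0.6 q6 1.05 F [-0.4  0.4 -0.7] t 11.425 w 0.0602
```

Request:
servo_tool(
  targets=[
    [-0.8,-34.1,0,-33.4],
    [-0.8,-34.1,0,-33.4],
    [-0.8,-34.1,0,-33.4],
    [-0.8,-34.1,0,-33.4],
    [-0.8,-34.1,0,-33.4],
    [-0.8,-34.1,0,-33.4],
    [-0.8,-34.1,0,-33.4],
    [-0.8,-34.1,0,-33.4],
  ],
  claw=0,
)

```text
time: 12.42
tool_pos: [0.5771, 0.074, 0.1788]
ee_rot: [-3.141, 0.003, 0.593]
wrist_force: [0.5, -2.0, 0.8]
width: 0.0941
finger_force: 0.0
```

Request:
servo_tool(
  targets=[
    [0,0,6,0],
    [0,0,11,0],
    [0,0,15.6,0],
    [0,0,15.6,0],
    [0,0,15.6,0],
  ],
)

```text
time: 13.05
tool_pos: [0.5789, 0.0738, 0.026]
ee_rot: [3.14, -0.002, 0.592]
wrist_force: [0.4, 0.1, 0.4]
width: 0.0942
finger_force: 0.0
```

Request:
servo_tool(
  targets=[
    [0,0,0,0],
    [0,0,0,0],
    [0,0,0,0],
    [0,0,0,0],
    [0,0,0,0],
    [0,0,0,0],
  ],
  claw=255,
)

```text
time: 13.8
tool_pos: [0.5775, 0.075, 0.0244]
ee_rot: [-3.141, 0.0, 0.594]
wrist_force: [-0.5, -0.3, 0.4]
width: 0.0442
finger_force: 30.0
```

Request:
servo_tool(
  targets=[
    [0,0,-6,0],
    [0,0,-12,0],
    [0,0,-17,0],
    [0,0,-17,0],
    [0,0,-17,0],
  ],
)

```text
time: 14.42
tool_pos: [0.5767, 0.0748, 0.1923]
ee_rot: [-3.14, 0.003, 0.594]
wrist_force: [0.1, 0.4, -2.0]
width: 0.0441
finger_force: 30.0
```

```bash
python3 - <<'E'
from h import *
go(.497,-.266,.18,.6)
E
```

```text
shift [-25.67  23.79   1.26] turn 33.4 pos [0.5767 0.0748 0.1923] yaw 34.0 q6 1.01 F [ 0.1  0.4 -2. ] t 14.425 w 0.0441
```

Request:
servo_tool(
  targets=[
    [-25.7,23.8,0,33.4],
    [-25.7,23.8,0,33.4],
    [-25.7,23.8,0,33.4],
    [-25.7,23.8,0,33.4],
    [-25.7,23.8,0,33.4],
    [-25.7,23.8,0,33.4],
    [-25.7,23.8,0,33.4],
    [-25.7,23.8,0,33.4],
  ],
)

```text
time: 15.42
tool_pos: [0.4969, -0.2651, 0.1917]
ee_rot: [-3.138, 0.004, 0.011]
wrist_force: [0.6, -0.2, -2.5]
width: 0.0434
finger_force: 30.0
```

Request:
servo_tool(
  targets=[
    [0,0,0,0],
    [0,0,0,0],
    [0,0,0,0],
  ],
)

```text
time: 15.8
tool_pos: [0.4981, -0.2655, 0.1946]
ee_rot: [3.141, -0.0, 0.012]
wrist_force: [0.8, -1.1, -1.6]
width: 0.0436
finger_force: 30.0
```

```bash
python3 - <<'E'
from h import *
go(.497,-.266,.034,.6)
E
```

```text
shift [-0.11  0.05 16.06] turn 0.1 pos [ 0.4981 -0.2655  0.1946] yaw 0.7 q6 0.97 F [ 0.8 -1.1 -1.6] t 15.8 w 0.0436
```

Request:
servo_tool(
  targets=[
    [-0.1,0,6,0],
    [-0.1,0,11,0],
    [-0.1,0,15,0],
    [-0.1,0,16,0],
    [-0.1,0,16,0],
    [-0.1,0,16,0],
  ],
)

```text
time: 16.55
tool_pos: [0.4984, -0.2673, 0.0372]
ee_rot: [3.139, -0.004, 0.011]
wrist_force: [-0.4, -1.0, -1.7]
width: 0.0438
finger_force: 30.0
```

Request:
servo_tool(
  targets=[
    [0,0,0,0],
    [0,0,0,0],
    [0,0,0,0],
  ],
  claw=92,
)

```text
time: 16.92
tool_pos: [0.4972, -0.2666, 0.0354]
ee_rot: [3.141, -0.001, 0.011]
wrist_force: [-0.6, 0.4, -0.0]
width: 0.0597
finger_force: 0.0
```

Request:
servo_tool(
  targets=[
    [0,0,-4,0],
    [0,0,-10,0],
    [0,0,-15,0],
    [0,0,-15,0],
    [0,0,-15,0],
  ],
)

```text
time: 17.55
tool_pos: [0.4965, -0.266, 0.1839]
ee_rot: [-3.141, 0.001, 0.011]
wrist_force: [-1.1, -0.3, -1.3]
width: 0.0602
finger_force: 0.0
```

```bash
python3 - <<'E'
from h import *
cv2.imwrite("pics/p3.png",mods())
go(.436,.064,.175,32.8)
E
```

```text
tf [229 150  93  15 571] [0.655 0.129 0.036]
tf [287 237  15  16 148] [0.4372 0.0643 0.036 ]
tf [229 269  93  11 741] [0.3669 0.1154 0.036 ]
shift [ -5.64 -33.03   0.84] turn -32.2 pos [ 0.496  -0.2657  0.1827] yaw 0.6 q6 0.97 F [-0.4  0.2 -0.3] t 17.6 w 0.0604
```

View pics/p3.png

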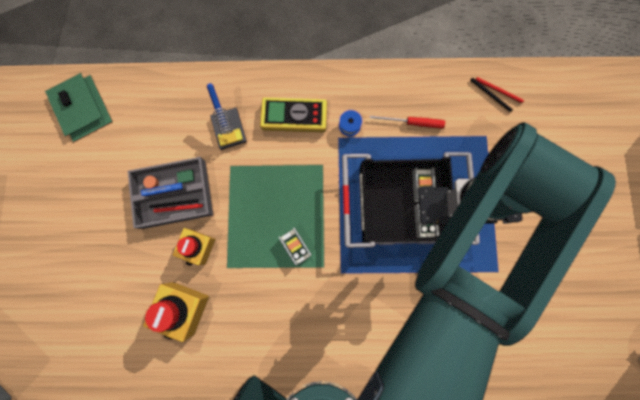

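The picture shows both placed modules in the tote's right half (425,180–235) and one left on the mat at (294,246). The stop is at (189,245).

Request:
servo_tool(
  targets=[
    [-5.6,-33,0,-32.2],
    [-5.6,-33,0,-32.2],
    [-5.6,-33,0,-32.2],
    [-5.6,-33,0,-32.2],
    [-5.6,-33,0,-32.2],
    [-5.6,-33,0,-32.2],
    [-5.6,-33,0,-32.2],
    [-5.6,-33,0,-32.2],
  ],
  claw=0,
)

```text
time: 18.6
tool_pos: [0.4368, 0.0625, 0.1832]
ee_rot: [-3.141, 0.002, 0.572]
wrist_force: [-0.4, 0.4, 0.3]
width: 0.0941
finger_force: 0.0
```

Request:
servo_tool(
  targets=[
    [0,0,6,0],
    [0,0,11,0],
    [0,0,16.2,0],
    [0,0,16.2,0],
    [0,0,16.2,0],
  ],
)

```text
time: 19.23
tool_pos: [0.4382, 0.0624, 0.0238]
ee_rot: [3.141, -0.001, 0.571]
wrist_force: [0.8, 0.6, 0.7]
width: 0.094
finger_force: 0.0
```

Request:
servo_tool(
  targets=[
    [0,0,0,0],
    [0,0,0,0],
    [0,0,0,0],
    [0,0,0,0],
    [0,0,0,0],
    [0,0,0,0],
  ],
  claw=255,
)

```text
time: 19.98
tool_pos: [0.437, 0.0635, 0.0225]
ee_rot: [-3.141, 0.0, 0.573]
wrist_force: [-1.8, 0.9, 1.4]
width: 0.0443
finger_force: 30.0
```

Request:
servo_tool(
  targets=[
    [0,0,-6,0],
    [0,0,-12,0],
    [0,0,-17,0],
    [0,0,-17,0],
    [0,0,-17,0],
  ],
)

```text
time: 20.6
tool_pos: [0.4362, 0.0631, 0.1903]
ee_rot: [-3.14, 0.003, 0.573]
wrist_force: [0.1, -0.3, -3.1]
width: 0.0439
finger_force: 30.0
```

```bash
python3 - <<'E'
from h import *
go(.542,-.165,.18,.6)
E
```

```text
shift [-3.46 24.91  1.  ] turn 32.2 pos [0.4362 0.0631 0.1903] yaw 32.8 q6 1.01 F [ 0.1 -0.3 -3.1] t 20.6 w 0.0439
```

Request:
servo_tool(
  targets=[
    [-3.5,24.9,0,32.2],
    [-3.5,24.9,0,32.2],
    [-3.5,24.9,0,32.2],
    [-3.5,24.9,0,32.2],
    [-3.5,24.9,0,32.2],
    [-3.5,24.9,0,32.2],
    [-3.5,24.9,0,32.2],
    [-3.5,24.9,0,32.2],
  ],
)

```text
time: 21.6
tool_pos: [0.5424, -0.1637, 0.1926]
ee_rot: [3.142, -0.0, 0.012]
wrist_force: [0.4, -0.5, -3.4]
width: 0.0439
finger_force: 30.0
```

```bash
python3 - <<'E'
from h import *
go(.542,-.165,.0325,.6)
E
```

```text
shift [-0.05  0.12 16.01] turn 0.1 pos [ 0.5424 -0.1637  0.1926] yaw 0.7 q6 1.17 F [ 0.4 -0.5 -3.4] t 21.6 w 0.0439
```

Request:
servo_tool(
  targets=[
    [0,0.1,6,0],
    [0,0.1,11,0],
    [0,0.1,15,0],
    [0,0.1,16,0],
    [0,0.1,16,0],
    [0,0.1,16,0],
  ],
)

```text
time: 22.35
tool_pos: [0.5446, -0.1667, 0.0353]
ee_rot: [3.139, -0.005, 0.011]
wrist_force: [0.0, -0.4, -2.3]
width: 0.0436
finger_force: 30.0
```

Request:
servo_tool(
  targets=[
    [0,0,0,0],
    [0,0,0,0],
    [0,0,0,0],
  ],
  claw=92,
)

```text
time: 22.72
tool_pos: [0.5434, -0.1664, 0.0335]
ee_rot: [3.141, -0.002, 0.011]
wrist_force: [-0.4, 0.2, 0.3]
width: 0.0597
finger_force: 0.0
```

Request:
servo_tool(
  targets=[
    [0,0,-4,0],
    [0,0,-10,0],
    [0,0,-16,0],
    [0,0,-16,0],
    [0,0,-16,0],
  ],
)

```text
time: 23.35
tool_pos: [0.5425, -0.166, 0.1922]
ee_rot: [3.142, 0.0, 0.011]
wrist_force: [0.4, -0.2, -0.6]
width: 0.0602
finger_force: 0.0
```

Request:
servo_tool(
  targets=[
    [0,-10,-4,0],
    [0,-20,-4,0],
    [0,-28,-4,0],
    [0,-28,-4,0],
    [0,-28,-4,0],
    [0,-28,-4,0],
  ],
  claw=146,
)

```text
time: 24.1
tool_pos: [0.5385, 0.116, 0.2297]
ee_rot: [3.141, 0.005, 0.015]
wrist_force: [0.0, -0.0, -0.1]
width: 0.0403
finger_force: 0.0
```

```bash
python3 - <<'E'
from h import *
im=mods();cv2.imwrite("pics/tote.png",cv2.resize(im[130:280,330:505],None,fx=4,fy=4,interpolation=cv2.INTER_CUBIC))
sc=snapshot("scene");cv2.imwrite("pics/s2.png",sc)
def reds(I,x0,x1,y0,y1):
    H,S,V=cv2.split(cv2.cvtColor(I,cv2.COLOR_BGR2HSV));m=(((H<6)|(H>174))&(S>140)&(V>80)).astype(np.uint8)[y0:y1,x0:x1]
    n,l,s,c=cv2.connectedComponentsWithStats(m);i=1+np.argmax(s[1:,4]);return c[i]+[x0,y0],s[i]
for n,a,b in(("L",(280,310,190,225),(338,352,175,220)),("R",(185,210,190,218),(464,482,175,220))):
    p,s=reds(sc,*a);q,t=reds(im,*b);print(n,p,q,s,t,two(p,q))
go(.542,-.0633,.13,.6)
E
```

```text
tf [289 150  33  14 321] [0.6645 0.0273 0.036 ]
tf [282 269  40  11 425] [0.3655 0.0456 0.036 ]
L [294.5625   207.484375] [345.91549296 198.97183099] [11 10  8 16 64] [  5  11   6  28 142] (array([ 0.54174786, -0.06349842,  0.0871217 ]), np.float64(0.00046002956828904536))
R [197.30909091 202.16363636] [472.47863248 196.97435897] [ 8  5 10 15 55] [  6   9   6  27 117] (array([ 0.5454584 , -0.36824808,  0.07612964]), np.float64(0.00042786346090288547))
shift [ 0.14 17.66 10.05] turn 0.0 pos [0.539  0.1134 0.2303] yaw 0.6 q6 1.66 F [-0.  -0.5  1. ] t 24.2 w 0.0401
```

View pics/tote.png

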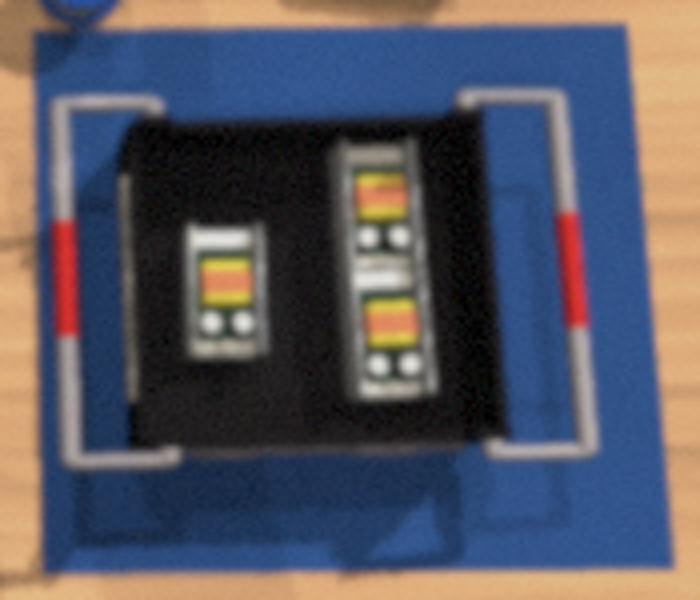

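All three modules lie flat in the tote (crop (227,290), (380,200), (390,330)); both bails are out. Now the left bail.

Request:
servo_tool(
  targets=[
    [0.2,6,0,0],
    [0.2,12,0,0],
    [0.2,17.7,4,0],
    [0.2,17.7,9,0],
    [0.2,17.7,10,0],
    [0.2,17.7,10,0],
    [0.2,17.7,10,0],
  ],
)

```text
time: 25.08
tool_pos: [0.5452, -0.063, 0.1351]
ee_rot: [3.14, -0.004, 0.011]
wrist_force: [1.5, -0.6, 0.4]
width: 0.0402
finger_force: 0.0
```

```bash
python3 - <<'E'
from h import *
go(.542,-.0633,.082,.6)
E
```

```text
shift [-0.34  0.02  5.31] turn 0.1 pos [ 0.5452 -0.063   0.1351] yaw 0.7 q6 1.34 F [ 1.5 -0.6  0.4] t 25.075 w 0.0402
```

Request:
servo_tool(
  targets=[
    [-0.2,0,3,0],
    [-0.2,0,5.2,0],
    [-0.2,0,5.2,0],
    [-0.2,0,5.2,0],
  ],
)

```text
time: 25.58
tool_pos: [0.5432, -0.063, 0.0828]
ee_rot: [3.141, -0.004, 0.011]
wrist_force: [0.3, 0.0, 0.8]
width: 0.04
finger_force: 0.0
```

Request:
servo_tool(
  targets=[
    [0,0,0,0],
    [0,0,0,0],
    [0,0,0,0],
    [0,0,0,0],
    [0,0,0,0],
  ],
  claw=255,
)

```text
time: 26.2
tool_pos: [0.5418, -0.0628, 0.0806]
ee_rot: [-3.141, -0.0, 0.011]
wrist_force: [0.2, 1.1, 1.5]
width: 0.0112
finger_force: 30.0
```

```bash
python3 - <<'E'
from h import *
o=get_obs();go(.542,-.0633,.082,.6)
y,z=o["tool_pos"][1]+.1205,o["tool_pos"][2]+.005-.08
p0=np.arctan2(z,y);print(p0,np.hypot(y,z))
P=np.linspace(p0,np.pi,17)
r=5.8;Y=r*(np.cos(p0)-np.cos(P));Z=-r*(np.sin(P)-np.sin(p0))
print(np.c_[Y,Z][1:9].round(1).tolist());print(np.c_[Y-Y[8],Z-Z[8]][9:].round(1).tolist())
E
```

```text
shift [ 0.02  0.06 -0.14] turn 0.0 pos [ 0.5418 -0.0628  0.0806] yaw 0.6 q6 1.34 F [0.2 1.1 1.5] t 26.2 w 0.0112
0.09738839877499708 0.05802415229399035
[[0.2, -1.1], [0.6, -2.1], [1.2, -3.0], [2.0, -3.8], [2.9, -4.5], [3.9, -4.9], [5.0, -5.2], [6.1, -5.2]]
[[1.1, 0.2], [2.1, 0.5], [3.1, 1.1], [3.9, 1.8], [4.6, 2.7], [5.1, 3.6], [5.4, 4.7], [5.5, 5.8]]
```

Request:
servo_tool(
  targets=[
    [0,0.2,-1.1,0],
    [0,0.6,-2.1,0],
    [0,1.2,-3.0,0],
    [0,2.0,-3.8,0],
    [0,2.9,-4.5,0],
    [0,3.9,-4.9,0],
    [0,5.0,-5.2,0],
    [0,6.1,-5.2,0],
  ],
)

```text
time: 27.2
tool_pos: [0.5428, -0.1224, 0.1369]
ee_rot: [-3.139, -0.003, 0.012]
wrist_force: [-3.1, 5.2, 7.2]
width: 0.0109
finger_force: 30.0
```

Request:
servo_tool(
  targets=[
    [0,1.1,0.2,0],
    [0,2.1,0.5,0],
    [0,3.1,1.1,0],
    [0,3.9,1.8,0],
    [0,4.6,2.7,0],
    [0,5.1,3.6,0],
    [0,5.4,4.7,0],
    [0,5.5,5.8,0],
  ],
)

```text
time: 28.2
tool_pos: [0.5425, -0.1787, 0.0735]
ee_rot: [-3.14, 0.001, 0.011]
wrist_force: [-1.6, 6.9, 33.6]
width: 0.0115
finger_force: 30.0
```

Request:
servo_tool(
  targets=[
    [0,0,0.2,0],
    [0,0,0.4,0],
    [0,0,0.6,0],
    [0,0,0.6,0],
  ],
)

```text
time: 28.7
tool_pos: [0.5427, -0.1787, 0.0727]
ee_rot: [3.141, -0.0, 0.011]
wrist_force: [-8.3, 8.2, 22.3]
width: 0.0113
finger_force: 30.0
```

Request:
servo_tool(
  targets=[
    [0,0,0,0],
    [0,0,0,0],
    [0,0,0,0],
  ],
  claw=146,
)

```text
time: 29.08
tool_pos: [0.5421, -0.1797, 0.067]
ee_rot: [3.141, 0.002, 0.01]
wrist_force: [-0.1, -0.1, 0.2]
width: 0.0374
finger_force: 0.0
```

Request:
servo_tool(
  targets=[
    [0,0,-3,0],
    [0,0,-8,0],
    [0,6,-8,0],
    [0.2,12,-8,0],
    [0.2,19,-8,0],
    [0.2,19,-8,0],
    [0.2,19,-6.5,0],
    [0.2,19,-6.5,0],
  ],
)

```text
time: 30.08
tool_pos: [0.546, -0.3668, 0.1306]
ee_rot: [-3.138, 0.004, 0.012]
wrist_force: [-0.8, 0.7, 0.6]
width: 0.0402
finger_force: 0.0
```

```bash
python3 - <<'E'
from h import *
go(.545,-.3682,.0715,.6)
E
```

```text
shift [-0.08  0.16  5.91] turn 0.1 pos [ 0.546  -0.3668  0.1306] yaw 0.7 q6 0.88 F [-0.8  0.7  0.6] t 30.075 w 0.0402
```

Request:
servo_tool(
  targets=[
    [-0.1,0.1,3,0],
    [-0.1,0.1,5.7,0],
    [-0.1,0.1,5.7,0],
    [-0.1,0.1,5.7,0],
  ],
)

```text
time: 30.58
tool_pos: [0.5467, -0.3695, 0.0778]
ee_rot: [3.14, -0.001, 0.012]
wrist_force: [1.0, -0.7, 0.0]
width: 0.0399
finger_force: 0.0
```

Request:
servo_tool(
  targets=[
    [0,0,0,0],
    [0,0,0,0],
    [0,0,0,0],
    [0,0,0,0],
    [0,0,0,0],
  ],
  claw=255,
)

```text
time: 31.2
tool_pos: [0.5462, -0.3683, 0.0766]
ee_rot: [-3.138, -0.0, 0.011]
wrist_force: [-0.1, 5.0, 2.1]
width: 0.0111
finger_force: 30.0
```

```bash
python3 - <<'E'
from h import *
o=get_obs();go(.545,-.3682,.0715,.6)
y,z=-(o["tool_pos"][1]+.3105),o["tool_pos"][2]+.005-.08
p0=np.arctan2(z,y);print(p0,np.hypot(y,z))
P=np.linspace(p0,np.pi,17)
r=5.8;Y=-r*(np.cos(p0)-np.cos(P));Z=-r*(np.sin(P)-np.sin(p0))
print(np.c_[Y,Z][1:9].round(1).tolist());print(np.c_[Y-Y[8],Z-Z[8]][9:].round(1).tolist())
E
```

```text
shift [-0.12 -0.01  0.51] turn 0.0 pos [ 0.5462 -0.3683  0.0766] yaw 0.6 q6 0.88 F [-0.1  5.   2.1] t 31.2 w 0.0111
0.027324002535689763 0.057800536046814815
[[-0.1, -1.1], [-0.5, -2.2], [-1.0, -3.2], [-1.8, -4.0], [-2.7, -4.7], [-3.7, -5.2], [-4.8, -5.5], [-5.9, -5.6]]
[[-1.1, 0.1], [-2.2, 0.5], [-3.2, 1.0], [-4.0, 1.7], [-4.8, 2.6], [-5.3, 3.6], [-5.6, 4.7], [-5.7, 5.8]]
```

Request:
servo_tool(
  targets=[
    [0,-0.1,-1.1,0],
    [0,-0.5,-2.2,0],
    [0,-1.0,-3.2,0],
    [0,-1.8,-4.0,0],
    [0,-2.7,-4.7,0],
    [0,-3.7,-5.2,0],
    [0,-4.8,-5.5,0],
    [0,-5.9,-5.6,0],
  ],
)

```text
time: 32.2
tool_pos: [0.5462, -0.3212, 0.1446]
ee_rot: [3.117, -0.01, 0.006]
wrist_force: [-5.6, -8.7, 21.4]
width: 0.0112
finger_force: 30.0
```

Request:
servo_tool(
  targets=[
    [0,-1.1,0.1,0],
    [0,-2.2,0.5,0],
    [0,-3.2,1.0,0],
    [0,-4.0,1.7,0],
    [0,-4.8,2.6,0],
    [0,-5.3,3.6,0],
    [0,-5.6,4.6,0],
    [0,-5.7,5.4,0],
  ],
)

```text
time: 33.2
tool_pos: [0.5451, -0.2528, 0.0814]
ee_rot: [-3.141, -0.002, 0.011]
wrist_force: [-0.0, 4.4, 4.2]
width: 0.011
finger_force: 30.0
```

Request:
servo_tool(
  targets=[
    [0,0,0.2,0],
    [0,0,0.3,0],
    [0,0,0.3,0],
  ],
)

```text
time: 33.58
tool_pos: [0.5451, -0.2527, 0.0779]
ee_rot: [-3.14, -0.001, 0.011]
wrist_force: [-0.8, 6.3, 2.8]
width: 0.011
finger_force: 30.0
```

Request:
servo_tool(
  targets=[
    [0,0,0.2,0],
    [0,0,0.4,0],
    [0,0,0.6,0],
    [0,0,0.6,0],
    [0,0,0.6,0],
  ],
)

```text
time: 34.2
tool_pos: [0.5452, -0.2527, 0.0771]
ee_rot: [-3.141, -0.003, 0.011]
wrist_force: [-7.4, 9.9, 20.8]
width: 0.011
finger_force: 30.0
```

Request:
servo_tool(
  targets=[
    [0,0,0,0],
    [0,0,0,0],
    [0,0,0,0],
  ],
  claw=146,
)

```text
time: 34.58
tool_pos: [0.5444, -0.2545, 0.0694]
ee_rot: [3.141, 0.001, 0.01]
wrist_force: [0.0, -0.3, 0.3]
width: 0.0373
finger_force: 0.0
```

Request:
servo_tool(
  targets=[
    [0,0,-5,0],
    [0,0,-11,0],
    [0,0,-15,0],
    [0,0,-15,0],
  ],
)

```text
time: 35.08
tool_pos: [0.5463, -0.2554, 0.2241]
ee_rot: [3.137, -0.007, 0.01]
wrist_force: [0.2, -0.3, -0.1]
width: 0.0404
finger_force: 0.0
```

Request:
servo_tool(
  targets=[
    [0,-35,0,-60],
    [0,-35,0,-60],
    [0,-35,0,-60],
    [0,-35,0,-60],
    [0,-35,0,-60],
    [0,-35,0,-60],
  ],
  claw=60,
)

```text
time: 35.83
tool_pos: [0.5395, 0.0984, 0.2167]
ee_rot: [-3.138, 0.002, 1.064]
wrist_force: [0.7, 0.1, -0.2]
width: 0.072
finger_force: 0.0
```

```bash
python3 - <<'E'
from h import *
im=snapshot("top");sc=snapshot("scene")
cv2.imwrite("pics/a.png",np.hstack([cv2.resize(im[130:280,330:505],None,fx=2.2,fy=2.2),cv2.resize(sc[150:300,150:325],None,fx=2.2,fy=2.2)]))
go(.571,.384,.20,None); go(.571,.384,.20,101.2)
E
```

```text
shift [ 26.42 -11.07   1.67] turn 0 pos [0.5396 0.0992 0.2167] yaw 61.0 q6 0.58 F [-0.9  0.4 -0.4] t 35.925 w 0.0718
shift [ 26.42 -11.07   1.67] turn -40.2 pos [0.5396 0.0992 0.2167] yaw 61.0 q6 0.58 F [-0.9  0.4 -0.4] t 35.925 w 0.0718
```

View pics/a.png

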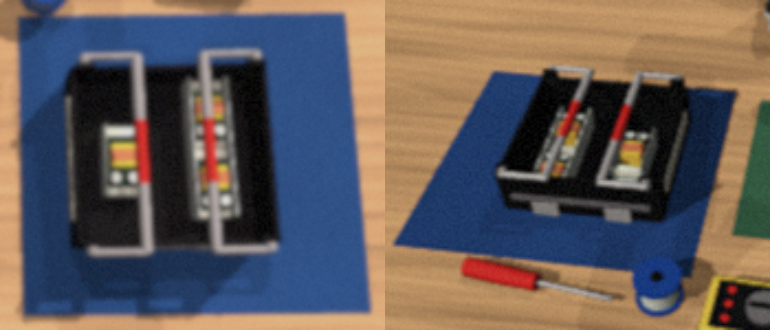

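Both bails lie fully across the tote (sleeves at crop (143,152) and (208,150)), level with the rim, modules undisturbed. On to the tray.

Request:
servo_tool(
  targets=[
    [26.4,-11.1,0,-40.2],
    [26.4,-11.1,0,-40.2],
    [26.4,-11.1,0,-40.2],
    [26.4,-11.1,0,-40.2],
    [26.4,-11.1,0,-40.2],
    [26.4,-11.1,0,-40.2],
    [26.4,-11.1,0,-40.2],
  ],
)

```text
time: 36.8
tool_pos: [0.5741, 0.3786, 0.2178]
ee_rot: [-3.139, 0.002, 1.757]
wrist_force: [-0.4, -0.9, 0.7]
width: 0.0716
finger_force: 0.0
```

```bash
python3 - <<'E'
from h import *
im=snapshot("top");sc=snapshot("scene")
def reds(I,x0,x1,y0,y1):
    H,S,V=cv2.split(cv2.cvtColor(I,cv2.COLOR_BGR2HSV));m=(((H<6)|(H>174))&(S>140)&(V>80)).astype(np.uint8)[y0:y1,x0:x1]
    n,l,s,c=cv2.connectedComponentsWithStats(m);i=1+np.argmax(s[1:,4]);return c[i]+[x0,y0],s[i]
for n,a,b in(("L",(257,275,195,215),(388,402,180,220)),("R",(227,246,190,215),(416,432,180,220))):
    p,s=reds(sc,*a);q,t=reds(im,*b);print(n,p,q,s,t,two(p,q),onz("top",*q,.082))
go(.571,.384,.06,101.2)
E
```

```text
L [258.38636364 202.77272727] [394.92546584 198.27329193] [ 0  2  5 15 44] [  3   5   8  28 161] (array([ 0.54097565, -0.17628493,  0.0926417 ]), np.float64(0.004257245809744701)) [ 0.54309728 -0.18059193  0.082     ]
R [233.61290323 202.80645161] [425.12598425 197.5511811 ] [ 3  6  9 16 62] [  6   4   7  28 127] (array([ 0.54356744, -0.25159378,  0.08558092]), np.float64(4.354250025417398e-05)) [ 0.54415126 -0.25264275  0.082     ]
shift [ 0.63 -0.2  15.91] turn -0.5 pos [0.5742 0.3784 0.2191] yaw 100.7 q6 0.31 F [ 0.8  0.3 -0. ] t 36.9 w 0.0721
```

Request:
servo_tool(
  targets=[
    [0.6,-0.2,6,-0.5],
    [0.6,-0.2,12,-0.5],
    [0.6,-0.2,15.8,-0.5],
    [0.6,-0.2,15.8,-0.5],
    [0.6,-0.2,15.8,-0.5],
    [0.6,-0.2,15.8,-0.5],
  ],
)

```text
time: 37.65
tool_pos: [0.5727, 0.3865, 0.0653]
ee_rot: [3.136, -0.002, 1.768]
wrist_force: [0.8, 0.2, 0.4]
width: 0.0719
finger_force: 0.0
```

Request:
servo_tool(
  targets=[
    [0,0,0,0],
    [0,0,0,0],
    [0,0,0,0],
    [0,0,0,0],
    [0,0,0,0],
    [0,0,0,0],
  ],
  claw=255,
)

```text
time: 38.4
tool_pos: [0.5709, 0.386, 0.0614]
ee_rot: [3.141, 0.0, 1.768]
wrist_force: [1.0, 0.1, 0.1]
width: 0.015
finger_force: 0.5
```

Request:
servo_tool(
  targets=[
    [0,0,-2,0],
    [0,0,-6,0],
    [0,0,-11,0],
    [0,0,-16,0],
    [0,0,-16,0],
    [0,0,-16,0],
  ],
)

```text
time: 39.15
tool_pos: [0.5699, 0.3855, 0.2189]
ee_rot: [-3.138, 0.001, 1.768]
wrist_force: [-0.7, 0.1, -5.8]
width: 0.0141
finger_force: 30.0
```

```bash
python3 - <<'E'
from h import *
cv2.imwrite("pics/lift.png",cv2.resize(np.hstack([snapshot("top")[110:260,90:290],snapshot("scene")[130:280,370:570]]),None,fx=2,fy=2))
go(.5436,-.2157,.24,90.6)
E
```

```text
shift [-58.42 -14.32  -2.07] turn 10.7 pos [0.5693 0.3851 0.2168] yaw 101.3 q6 0.31 F [ 0.6  0.  -5.1] t 39.25 w 0.0135
```

View pics/lift.png

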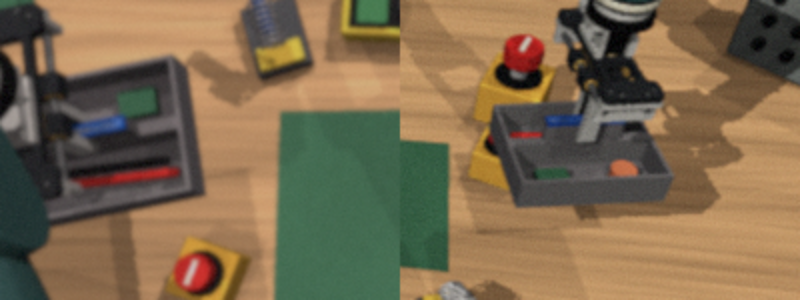

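The tray is lifted level (scene half (585,150)). Moving over the tote.

Request:
servo_tool(
  targets=[
    [-3,-0.8,-1,0],
    [-7,-1.8,-2,2],
    [-12,-3,-2,4],
    [-17,-4.2,-2,5],
    [-22,-5.4,-2,6],
    [-27,-6.6,-2,8],
    [-32,-7.8,-2,10],
    [-36,-8.8,-2,10.7],
  ],
)

```text
time: 40.25
tool_pos: [0.5536, 0.0137, 0.2383]
ee_rot: [-3.136, -0.0, 1.58]
wrist_force: [1.1, -0.3, -4.8]
width: 0.014
finger_force: 30.0
```

```bash
python3 - <<'E'
from h import *
go(.5436,-.2157,.2,90.6)
E
```

```text
shift [-22.93  -1.18   3.84] turn -0.1 pos [0.5536 0.0137 0.2383] yaw 90.5 q6 -0.09 F [ 1.1 -0.3 -4.8] t 40.25 w 0.014
```

Request:
servo_tool(
  targets=[
    [-4,-0.2,0,0],
    [-9,-0.5,0,0],
    [-14,-0.7,1,0],
    [-18,-1,2,0],
    [-21,-1.1,3,0],
    [-22.9,-1.2,3.8,0],
    [-22.9,-1.2,3.8,0],
    [-22.9,-1.2,3.8,0],
  ],
)

```text
time: 41.25
tool_pos: [0.5456, -0.2122, 0.2033]
ee_rot: [-3.141, -0.001, 1.583]
wrist_force: [-0.5, -0.2, -3.8]
width: 0.014
finger_force: 30.0
```

```bash
python3 - <<'E'
from h import *
t=snapshot("top");s=snapshot("scene");cv2.imwrite("pics/tt.png",t);cv2.imwrite("pics/ts.png",s)
cv2.imwrite("pics/over.png",cv2.resize(np.hstack([t[100:300,320:520],s[130:330,140:340]]),None,fx=2,fy=2))
go(.5436,-.2157,.147,90.6)
E
```

```text
shift [-0.35 -0.24  5.71] turn 0.1 pos [ 0.5459 -0.2122  0.2041] yaw 90.7 q6 -0.48 F [-0.8  0.8 -5.2] t 41.35 w 0.0135
```

View pics/over.png

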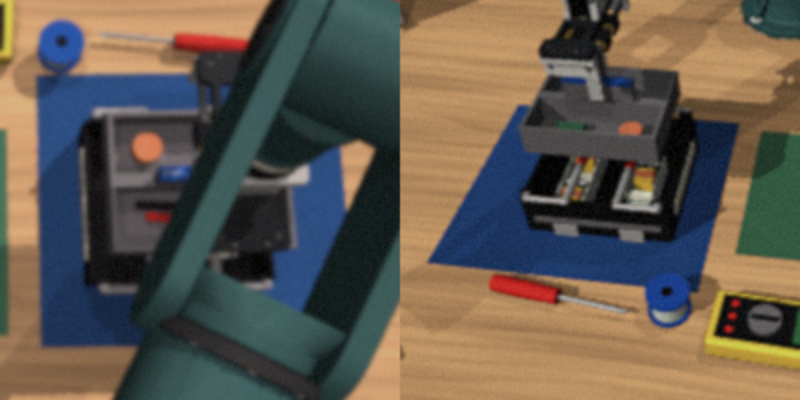

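The tray is level above the tote. Its rim corners in the scene half are at (524,121), (659,132), (551,70), (679,74).

```bash
python3 - <<'E'
from h import *
c=[onz("scene",*p,.188) for p in((202,190.5),(269.5,196),(279.5,167),(215.5,165))]
print(np.array(c).round(4),np.mean(c,0))
for p in((373.5,156),(376,226.5)): print(onz("top",*p,.188).round(4))
g=cv2.imread("pics/ts.png")[150:220,190:295];cv2.imwrite("pics/ov2.png",cv2.resize(g,None,fx=7,fy=7,interpolation=cv2.INTER_CUBIC))
E
```

```text
[[ 0.611  -0.3025  0.188 ]
 [ 0.6095 -0.1131  0.188 ]
 [ 0.4817 -0.1142  0.188 ]
 [ 0.4958 -0.3046  0.188 ]] [ 0.5494908  -0.20859915  0.188     ]
[ 0.6181 -0.1173  0.188 ]
[ 0.4673 -0.1174  0.188 ]
```

View pics/ov2.png

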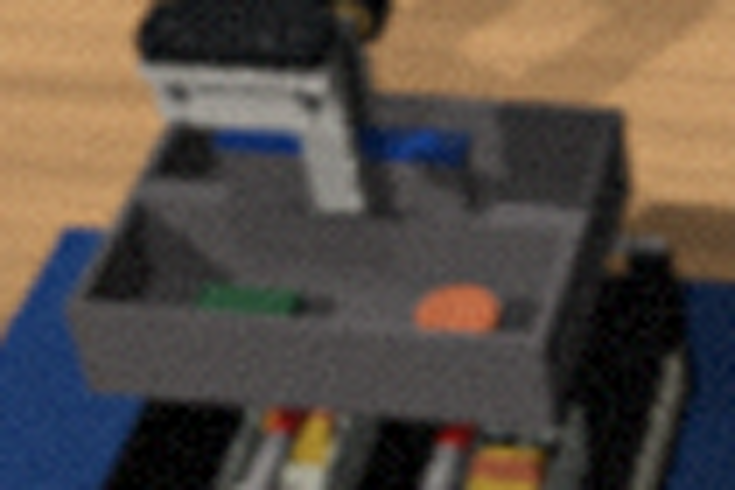

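```bash
python3 - <<'E'
from h import *
P=[onz("scene",*p,.188)[:2] for p in((200,193.3),(268.3,199.6),(279.1,166))]
print(np.array(P).round(4)); print("centre from diag",(P[0]+P[2])/2)
h=[onz("scene",190+u/7,150+v/7,.223)[:2] for u,v in((213,138),(470,147))];print(np.array(h).round(4),np.mean(h,0))
E
```

```text
[[ 0.6228 -0.3037]
 [ 0.6239 -0.1129]
 [ 0.4772 -0.1164]]
centre from diag [ 0.5499528  -0.21005161]
[[ 0.558  -0.2612]
 [ 0.5509 -0.1585]] [ 0.55446911 -0.20986526]
```

Request:
servo_tool(
  targets=[
    [-0.4,-0.2,1,0],
    [-0.4,-0.2,2,0],
    [-0.4,-0.2,3,0],
    [-0.4,-0.2,4,0],
    [-0.4,-0.2,4.5,0],
    [-0.4,-0.2,4.5,0],
    [-0.4,-0.2,4.5,0],
  ],
)

```text
time: 42.22
tool_pos: [0.5438, -0.2176, 0.159]
ee_rot: [3.141, 0.001, 1.581]
wrist_force: [0.0, -0.3, -4.3]
width: 0.0141
finger_force: 30.0
```

```bash
python3 - <<'E'
from h import *
go(.5436,-.2165,.147,90.6)
E
```

```text
shift [ 0.11 -0.02  1.2 ] turn 0.0 pos [ 0.5438 -0.2176  0.159 ] yaw 90.6 q6 -0.49 F [ 0.  -0.3 -4.3] t 42.225 w 0.0141
```

Request:
servo_tool(
  targets=[
    [0.1,0,0.4,0],
    [0.1,0,0.7,0],
    [0.1,0,0.9,0],
    [0.1,0,1.1,0],
    [0.1,0,1.2,0],
    [0.1,0,1.3,0],
    [0.1,0,1.3,0],
  ],
)

```text
time: 43.1
tool_pos: [0.5436, -0.2164, 0.1474]
ee_rot: [3.14, 0.001, 1.582]
wrist_force: [-3.2, 2.5, 6.1]
width: 0.0139
finger_force: 30.0
```

Request:
servo_tool(
  targets=[
    [0,0,0,0],
    [0,0,0,0],
    [0,0,0,0],
    [0,0,0,0],
  ],
  claw=146,
)

```text
time: 43.6
tool_pos: [0.5436, -0.2166, 0.1453]
ee_rot: [3.142, 0.0, 1.581]
wrist_force: [0.2, 0.3, 0.4]
width: 0.0401
finger_force: 0.0
```

Request:
servo_tool(
  targets=[
    [0,0,-2,0],
    [0,0,-6,0],
    [0,0,-9,0],
    [0,0,-9,0],
  ],
)

```text
time: 44.1
tool_pos: [0.5448, -0.2172, 0.2387]
ee_rot: [3.136, 0.003, 1.581]
wrist_force: [-0.4, 0.3, -0.2]
width: 0.0402
finger_force: 0.0
```

```bash
python3 - <<'E'
from h import *
go(.434,.313,.19,60)
E
```

```text
shift [ 53.15 -10.55   4.64] turn 30.6 pos [ 0.5448 -0.2172  0.2387] yaw 90.6 q6 -0.49 F [-0.4  0.3 -0.2] t 44.1 w 0.0402
```

Request:
servo_tool(
  targets=[
    [53.1,-10.6,0,0],
    [53.1,-10.6,0,0],
    [53.1,-10.6,0,0],
    [53.1,-10.6,0,0],
    [53.1,-10.6,0,0],
    [53.1,-10.6,0,0],
    [53.1,-10.6,0,0],
    [53.1,-10.6,0,0],
  ],
  claw=0,
)

```text
time: 45.1
tool_pos: [0.4391, 0.2743, 0.2332]
ee_rot: [-3.139, 0.001, 1.581]
wrist_force: [0.5, -0.0, -0.4]
width: 0.0939
finger_force: 0.0
```

Request:
servo_tool(
  targets=[
    [0,0,0,0],
    [0,0,0,0],
    [0,0,0,0],
    [0,0,0,0],
  ],
)

```text
time: 45.6
tool_pos: [0.4409, 0.2715, 0.2353]
ee_rot: [-3.142, 0.0, 1.579]
wrist_force: [0.4, 0.0, 0.6]
width: 0.0936
finger_force: 0.0
```

```bash
python3 - <<'E'
from h import *
t=snapshot("top");s=snapshot("scene");cv2.imwrite("pics/e1.png",t);cv2.imwrite("pics/e2.png",s)
cv2.imwrite("pics/placed.png",np.hstack([cv2.resize(t[140:270,340:480],None,fx=2.8,fy=2.8,interpolation=cv2.INTER_CUBIC),cv2.resize(s[150:280,175:315],None,fx=2.8,fy=2.8,interpolation=cv2.INTER_CUBIC)]))
go(.434,.313,.074,90.6)
E
```

```text
shift [ 4.13 -0.66 16.15] turn -0.1 pos [0.4409 0.2718 0.2355] yaw 90.5 q6 0.43 F [ 1.   0.4 -0.6] t 45.7 w 0.0939
```

View pics/placed.png

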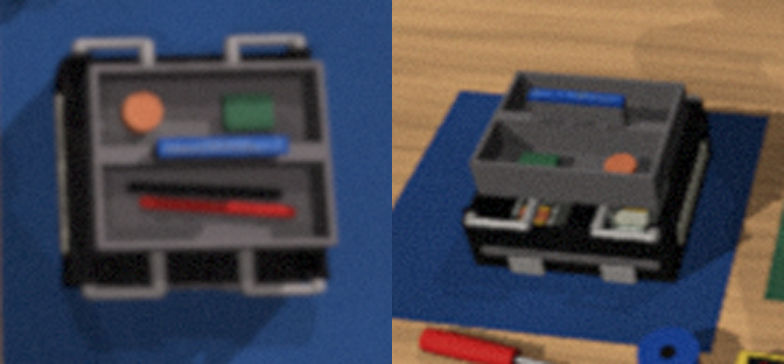

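The tray sits upright on both bars, square to the tote (rim corners in the crop's top half: (90,67), (322,63), (337,242), (97,246)).

```bash
python3 - <<'E'
from h import *
f=lambda u,v,z:onz("top",340+u/2.8,140+v/2.8,z)[:2]
P=np.array([f(*p,.131) for p in((90,67),(322,63),(337,242),(97,246))]);print(P.round(4),P.mean(0))
Q=np.array([f(*p,.166) for p in((155,141),(287,137),(290,151),(157,156))]);print(Q.round(4),Q.mean(0))
g=lambda u,v,z:onz("scene",175+(u-392)/2.8,150+v/2.8,z)[:2]
S=np.array([g(*p,.131) for p in((471,160),(663,176),(686,86),(518,71))]);print(S.round(4),S.mean(0))
for p in((150,55),(230,55),(157,280),(247,280)): print(f(*p,.08).round(4))
E
```

```text
[[ 0.6154 -0.122 ]
 [ 0.6168 -0.3115]
 [ 0.4705 -0.3131]
 [ 0.469  -0.1228]] [ 0.54293617 -0.2173341 ]
[[ 0.547  -0.1652]
 [ 0.5491 -0.2671]
 [ 0.5381 -0.2687]
 [ 0.5352 -0.1662]] [ 0.54233222 -0.21682857]
[[ 0.6182 -0.3093]
 [ 0.6159 -0.1111]
 [ 0.4764 -0.1188]
 [ 0.4743 -0.3094]] [ 0.54621057 -0.2121481 ]
[ 0.6388 -0.1818]
[ 0.6381 -0.2513]
[ 0.4441 -0.1795]
[ 0.4435 -0.2548]
```

Request:
servo_tool(
  targets=[
    [4.2,-0.7,0,0],
    [4.2,-0.7,5,0],
    [4.2,-0.7,10,0],
    [4.2,-0.7,14,0],
    [4.2,-0.7,16.1,0],
    [4.2,-0.7,16.1,0],
    [4.2,-0.7,16.1,0],
  ],
)

```text
time: 46.58
tool_pos: [0.4339, 0.3149, 0.0758]
ee_rot: [3.14, -0.001, 1.581]
wrist_force: [1.1, 0.4, 0.5]
width: 0.094
finger_force: 0.0
```

```bash
python3 - <<'E'
from h import *
go(.434,.3135,.074,90.6)
E
```

```text
shift [-0.14  0.01  0.18] turn -0.0 pos [0.4339 0.3149 0.0758] yaw 90.6 q6 0.51 F [1.1 0.4 0.5] t 46.575 w 0.094
```

Request:
servo_tool(
  targets=[
    [-0.1,0,0,0],
    [-0.1,0,0,0],
    [-0.1,0,0,0],
    [-0.1,0,0,0],
    [-0.1,0,0,0],
    [-0.1,0,0,0],
  ],
  claw=255,
)

```text
time: 47.32
tool_pos: [0.4338, 0.3137, 0.0746]
ee_rot: [3.14, -0.0, 1.581]
wrist_force: [3.1, 0.6, -0.1]
width: 0.0435
finger_force: 30.0
```

Request:
servo_tool(
  targets=[
    [0,0,-0.05,4],
    [0,0,-0.12,8],
    [0,0,-0.18,12],
    [0,0,-0.24,16],
    [0,0,-0.3,20],
    [0,0,-0.36,24],
    [0,0,-0.42,28],
    [0,0,-0.42,28],
  ],
)

```text
time: 48.32
tool_pos: [0.4332, 0.3138, 0.0783]
ee_rot: [3.141, -0.0, 1.093]
wrist_force: [2.2, 0.8, -3.3]
width: 0.0438
finger_force: 30.0
```

Request:
servo_tool(
  targets=[
    [0,0,-0.06,4],
    [0,0,-0.12,8],
    [0,0,-0.18,12],
    [0,0,-0.24,16],
    [0,0,-0.3,20],
    [0,0,-0.36,24],
    [0,0,-0.42,28],
    [0,0,-0.44,29.5],
  ],
)

```text
time: 49.32
tool_pos: [0.4327, 0.3143, 0.0826]
ee_rot: [-3.14, -0.0, 0.578]
wrist_force: [1.1, 2.2, -3.9]
width: 0.0431
finger_force: 30.0
```

Request:
servo_tool(
  targets=[
    [0,0,-0.02,1.5],
    [0,0,-0.04,3],
    [0,0,-0.04,4],
    [0,0,-0.04,4],
    [0,0,-0.04,4],
  ],
)

```text
time: 49.95
tool_pos: [0.4323, 0.3139, 0.0832]
ee_rot: [-3.141, 0.001, 0.509]
wrist_force: [-1.8, 5.5, -4.0]
width: 0.0434
finger_force: 30.0
```

```bash
python3 - <<'E'
from h import *
o=get_obs();print(o["wrist_torque"],o["wrist_force"],o["tool_pos"],o["ee_rot"])
E
```

```text
[0.92315074 0.16772451 0.83819369] [-1.76782737  5.54957268 -4.03418302] [0.4323151  0.31393563 0.08318537] [-3.14074674e+00  1.07088419e-03  5.08667726e-01]
```

Request:
servo_tool(
  targets=[
    [0,0,0,2],
    [0,0,0,4],
    [0,0,0,4],
    [0,0,0,4],
  ],
)

```text
time: 50.45
tool_pos: [0.4311, 0.3135, 0.0833]
ee_rot: [-3.141, 0.004, 0.438]
wrist_force: [-5.3, 3.8, -1.3]
width: 0.0434
finger_force: 30.0
```

```bash
python3 - <<'E'
from h import *
o=get_obs();print(o["wrist_torque"],o["wrist_force"],o["tool_pos"],o["ee_rot"])
E
```

```text
[0.69289835 0.83759352 0.9731064 ] [-5.27464979  3.76854755 -1.28229303] [0.43112902 0.31346477 0.08327457] [-3.14085958  0.00413432  0.437887  ]
```

Request:
servo_tool(
  targets=[
    [0,0,0,0],
    [0,0,0,0],
    [0,0,0,0],
    [0,0,0,0],
    [0,0,0,0],
  ],
  claw=0,
)

```text
time: 51.08
tool_pos: [0.4331, 0.3135, 0.0835]
ee_rot: [3.141, -0.0, 0.438]
wrist_force: [-0.3, -0.7, -0.3]
width: 0.0901
finger_force: 0.0
```

Request:
servo_tool(
  targets=[
    [0,0,-4,0],
    [0,0,-9,0],
    [0,0,-14,0],
    [-15,10,-14,0],
    [-15,10,-14,0],
    [-15,10,-14,0],
    [-15,10,-14,0],
  ],
)

```text
time: 51.95
tool_pos: [0.3384, 0.1577, 0.2239]
ee_rot: [3.141, -0.002, 0.435]
wrist_force: [-0.6, 0.3, -0.7]
width: 0.0941
finger_force: 0.0
```

```bash
python3 - <<'E'
from h import *
t=snapshot("top");s=snapshot("scene")
cv2.imwrite("pics/fin.png",np.vstack([np.hstack([cv2.resize(I[y:y+90,x:x+100],None,fx=3.2,fy=3.2,interpolation=cv2.INTER_CUBIC) for I,x,y in((cv2.imread("pics/scene0.png"),375,150),(s,375,150))]),np.hstack([cv2.resize(I[200:290,140:240],None,fx=3.2,fy=3.2,interpolation=cv2.INTER_CUBIC) for I in(cv2.imread("pics/t1.png"),t)])]))
def reds(I,x0,x1,y0,y1):
    H,S,V=cv2.split(cv2.cvtColor(I,cv2.COLOR_BGR2HSV));m=(((H<6)|(H>174))&(S>150)&(V>90)).astype(np.uint8)[y0:y1,x0:x1]
    n,l,c,d=cv2.connectedComponentsWithStats(m);i=1+np.argmax(c[1:,4]);return d[i]+[x0,y0],c[i]
for I in(cv2.imread("pics/scene0.png"),cv2.imread("pics/e2.png"),s): print(reds(I,405,440,178,215))
for I in(cv2.imread("pics/t1.png"),cv2.imread("pics/p3.png"),t): print(reds(I,165,210,228,265))
E
```

```text
(array([421.8962963 , 195.42962963]), array([ 10,  10,  15,  15, 135], dtype=int32))
(array([421.42519685, 197.68503937]), array([ 10,  13,  14,  13, 127], dtype=int32))
(array([422.00813008, 195.6504065 ]), array([ 11,  11,  14,  13, 123], dtype=int32))
(array([185.89140271, 245.69230769]), array([ 11,   9,  20,  19, 221], dtype=int32))
(array([187.70183486, 245.7706422 ]), array([ 13,   9,  20,  19, 218], dtype=int32))
(array([185.88940092, 245.53917051]), array([ 11,   9,  20,  19, 217], dtype=int32))
```

View pics/fin.png

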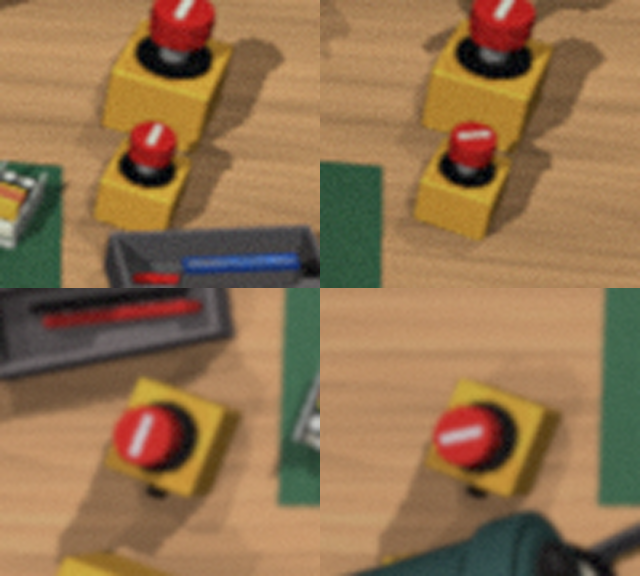

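The small stop's head is back at its original height (scene row 195.6 against 195.4 before, 197.7 when pressed). Its white mark has turned about 57° clockwise.

```bash
python3 -c "
from bench import *
print(close_job())"
```

```text
the job is handed in; nothing more can be done
None
```

The job is handed in with every step done in the order asked: stop pressed down, all three modules in the tote, both bails swung fully in, the tray stacked square and central on them, and the stop then turned clockwise until fully up.

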